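Snap a centrifuge rotor home and pull-test it

TASK

Take the blue rotor by its knob, set it on the drive shaft in the bowl of the bench centrifuge and press it down until the snap lock clicks and it sits fully home, never leaning on it with more than 35 N. Then, still holding the knob, prove that it is locked: take up the play and pull straight up with slowly rising force to about 11 N on the hand, stop there (beyond 15 N the test is overdone) and hold that pull for one second. Ease off, let go and leave the rotor fully home, and leave the other things on the bench where they are.

Things in the scene. Friction and masses are not known exactly. Their poses are not given: they have to be found in the camera images.
- rotor_knob (a point): centre of the rotor's knob, an upright aluminium cylinder 26 mm across, 38 mm tall, thin orange band near its top; the point is on its axis, half-way up, 59 mm above the rotor's underside and 19 mm above the flat top of its body. Rotor: loose, blue, 88 mm across, 40 mm tall, eight small holes round the knob, 145 to 225 g, starts upright on the bench; any turn about vertical will do. z up
- rotor_hub (a point): centre of the rotor's flat underside, at the mouth of its central bore (19 mm bore, 34 mm deep, with a 21 mm wide lead-in over the lowest 4 mm). z axis: up along the bore
- drive_seat (a point): centre of the flat steel shoulder the rotor's underside rests on when home, 80 mm above the bench, on the axis of the 16 mm drive shaft, 27 to 31 mm tall, tapered. Four brass spring balls on it (23 mm across) stop the rotor 15 to 20 mm above home; 8 to 15 N of push snaps it over them. Once locked it still lifts 0 to 4 mm (play, differs each time) before the lock bites; 17 to 21 N pulls it off
- drive (a joint): vertical motion (m, up positive) of the drive shaft and its shoulder on a stiff spring mount in the centrifuge: 0 when free, 1 mm per 15 N of net pull or push (pull less the rotor's weight), so under 1 mm in the pull test
- lid_center (a point): bystander: the centrifuge's loose lid, a see-through blue-grey dome 148 mm in diameter and 38 mm tall with a small grey knob on top, lying on the bench; the point is on its axis 20 mm above the bench
- rack_center (a point): bystander: blue tube rack 190 x 70 mm, 54 mm tall over its capped tubes; the point is 20 mm above the bench
- bottle_center (a point): bystander: white bottle 68 mm in diameter, 150 mm tall, upright; the point is on its axis 70 mm above the bench
- tip_box_center (a point): bystander: closed box 122 x 87 mm, 67 mm tall, grey with an amber cover; the point is at its centre, 33 mm above the bench
- centrifuge: white bench centrifuge, fixed; origin: centre of its underside on the bench. Body 190 x 180 mm, 62 mm tall; on top an open round grey bowl, 148 mm outside and 134 mm inside diameter, centred on the body, its rim 98 mm above the bench. The drive shaft stands in the middle of the bowl

How it is judged (in metres and radians):
On the way, in this order (a step that is already met when the one before it is completed fails the run):
1. the rotor is snapped fully home on the drive shaft, with no pull on it (z of rotor_hub in the frame of drive_seat below 0.0015 m and horizontal distance between rotor_hub and drive_seat below 0.003 m and angle between the z axis of rotor_hub and the z axis of drive_seat, either way round below 0.06 rad and value of joint drive below 0.0001 m), for 0.2 s.
2. the locked rotor is pulled up with at least 7.5 N net on the drive (0.5 mm of its spring) for half a second and does not come off (value of joint drive above 0.0005 m and z of rotor_hub in the frame of drive_seat below 0.008 m and horizontal distance between rotor_hub and drive_seat below 0.003 m), for 0.5 s.
At the end, for the whole second after the job is handed in: the rotor sits at rest, let go, fully home on the drive shaft: its underside within 1.5 mm of the shoulder, within 3 mm of the axis, upright within 0.06 rad, no pull or push left on the drive (z of rotor_hub in the frame of drive_seat below 0.0015 m and horizontal distance between rotor_hub and drive_seat below 0.003 m and angle between the z axis of rotor_hub and the z axis of drive_seat, either way round below 0.06 rad and value of joint drive between -0.0004 and 0.0002 m); the robot touches nothing.
It fails at once if the drive is pulled up with more than 14.5 N net (0.97 mm of its spring): test overdone (value of joint drive above 0.00097 m).
It fails at once if the drive is pressed down with more than 40 N (value of joint drive below -0.00267 m).
It fails at once if the lid, tube rack, bottle or tip box is pushed or tipped by more than 15 mm (distance of any of lid_center, rack_center, bottle_center, tip_box_center from where it was at the start of the episode above 0.015 m).
It also fails if it takes over 69 s, if anything falls off the work surface, if the arm or the gripper's body presses on something with over 40 N, if the wrist force passes 120 N, or if a joint passes its speed limit or range.

ROBOT

A 6-joint arm with a two-finger parallel gripper is mounted at the origin on the work surface. World frame = base frame: x ahead of the robot, y to its left, z up, the work surface at z = 0. Lengths are in mm, angles in rad, forces in N, time in s.
With the tool pointing down it reaches from about 400 to 925 mm from the base axis. Payload 12.5 kg.
Tool frame: the origin (TCP) lies on the centre line of the jaws, within the pads' length; the fingertips stand 19 mm ahead of it and the grasp point (between the pads) is the TCP; y points along the fingers, x is the direction in which the jaws open and shut, and the axes are right-handed (so a half turn about y gives the same grasp; the last joint's range is limited). The gripper opens to 95 mm and grips with 3 to 60 N. Pads are 20 mm wide; open, the fingers measure 119 mm over their backs; the gripper's body (75 mm by 180 mm) begins 59 mm behind the grasp point.
Start: joints at [1.071, 0.491, 1.559, -0, 1.092, -0.106], TCP at [239.797, 577.184, 233.661] pointing down, gripper open.
Joint ranges: [-3.1, 3.1], [-0.84, 2.19], [0.05, 2.79], [-1.13, 4.28], [0.06, 2.93], [-2.69, 2.69]. Speed limits (rad/s): [2.22, 2.22, 2.79, 3.14, 3.14, 3.14].

INTERFACE

Orientations are given as [roll, pitch, yaw] about the fixed x, y, z axes, in that order (R = Rz(yaw) Ry(pitch) Rx(roll)).
In Python, from cell import env gives the robot as it stands. The module is installed in compiled form; this text tells all that it offers.
- The arm moves only by the tool move_arm, never from a script. Its argument "rows" is a list of rows, each an object of numbers: "tx", "ty", "tz": the shift along the tool's x, y, z in cm; "rx", "ry", "rz": the turn, a rotation vector about the tool's x, y, z in rad; "grip": the opening in per cent of the stroke, from 0 (shut) to 100 (fully open). In form: [{"tx": .., "ty": .., "tz": .., "rx": .., "ry": .., "rz": .., "grip": ..}, ...]. A call has 1 to 10 rows; each row shifts and turns the commanded pose from where the row before left it, along the tool's axes as they then stand; what a row does not reach is not made up. A row lasts 1/12 s, in which the tool goes at most 41.7 mm and 7.16 degrees, less where a joint would pass 70% of its speed; a pose out of reach is approached as far as the arm can. A call is refused whole if a number of a shift passes 4.17 or a number of a turn 0.125, either way. A call with a gripper value outside its range is refused whole. The fingers move at their own pace and stop on an object; the grip force is fixed at half the most. Time passes only in rows, so rows that do not move let the fingers close. It gives the time, the measured TCP pose, the force and the opening at its end, in the units of the state.
- env.state(): the state, without advancing time (a new reading comes with each control period).
- env.read_camera(name): name is "scene" or "top" or "wrist"; returns (picture, depth): 400x640x3 uint8, blue, green, red; 400x640 float32, mm along the optical axis (not along the pixel's ray), 0 where there is no reading.
- env.calibration(name): a dict with "vertical_fov" (degrees; the focal length in pixels is half the picture's height over the tangent of half this angle, whatever the lens; pixels are square), "cx", "cy" (the principal point, pixels), "dist" ([k1, k2, p1, p2, k3] as OpenCV has them; the pictures are not rectified), "eye" and "rotation" of the camera in the world. Camera axes: x right, y up, looking along -z (the intrinsics and any distortion apply to the point x, -y, -z); pixel columns grow to the right and rows downward; lengths in mm; the calibration is good to about 2 mm. A picture is of the moment at which its call begins: read the wrist's pose just before it. calibration takes no time and is no camera call; for the wrist camera it gives the pose at the moment of the call.
- env.job_done(): hands the job in, once; it reports no verdict.
The state is a dict: "t": time; "joints": joint angles; "qvel": joint speeds; "tau": joint torques, N m; "eef_pos": TCP position; "tcp_rot": TCP orientation; "ft_force": force on the tool from outside, world axes, zero at the start; "moment": the same for the moment, N m; "opening": opening from 0.0 (shut) to 1.0 (fully open).
Only numpy, scipy, OpenCV 4.12 (cv2) and the standard library are available. Lean on these libraries where they do the work, as an engineer would, in place of code of your own. Each camera call takes 0.05 s, during which the arm holds its last target.

## Working session

There is one attempt and no reset: what is moved stays moved. The work goes in short steps, Python scripts to look and compute and a tool call to move; the robot and the scene stay as the last step left them, time stands still between calls to the robot, and variables do not carry over. Pictures are saved under pics/ and viewed, and the job is handed in when it is done.

Besides the shell and the picture viewer there is one more tool, called after "Call:" as a command line: name --argument value ..., lists and objects as JSON in quotes. move_arm: Moves the arm, as the interface text tells. Its arguments: {"type":"object","properties":{"rows":{"type":"array"}},"required":["rows"]}

```bash
mkdir -p pics
python3 - <<'E'
from cell import env
import cv2,numpy as np
s=env.state()
for k,v in s.items(): print(k,np.round(v,4).tolist())
for n in("scene","top","wrist"):
    c=env.calibration(n);print(n,{k:np.round(v,4).tolist() for k,v in c.items()})
    p,d=env.read_camera(n);cv2.imwrite(f"pics/{n}0.png",p);np.save(f"pics/{n}0.npy",d);print((d>0).mean())
E
```

```text
t 0.0
joints [1.0714, 0.4916, 1.5594, -0.0, 1.0917, -0.1056]
qvel [-0.001, 0.0016, -0.0009, 0.002, -0.0017, -0.0001]
tau [0.0001, -61.2649, -25.8178, 0.0692, 0.0483, -0.0001]
eef_pos [239.6964, 576.9811, 233.0524]
tcp_rot [-1.5707, 0.0011, 1.177]
ft_force [0.3615, 0.6052, 0.9902]
moment [-0.0246, -0.0161, -0.0074]
opening 0.9993
scene {'vertical_fov': 45.2878, 'cx': 315.2082, 'cy': 189.8297, 'dist': [-0.0499, 0.0, 0.0, 0.0, 0.0], 'eye': [1126.73, 589.3119, 1218.0445], 'rotation': [0.6123, -0.0175, 2.4511]}
0.99595703125
top {'vertical_fov': 49.5188, 'cx': 314.0582, 'cy': 201.9131, 'dist': [-0.0944, 0.0, 0.0, 0.0, 0.0], 'eye': [472.5853, 9.7392, 1291.791], 'rotation': [0.115, 0.0051, -1.57]}
0.99587890625
wrist {'vertical_fov': 66.2868, 'cx': 319.1188, 'cy': 198.72, 'dist': [-0.0454, 0.0, 0.0, 0.0, 0.0], 'eye': [173.6275, 604.2445, 383.3455], 'rotation': [-0.257, 0.0005, 1.178]}
0.9953828125
```

View pics/scene0.png

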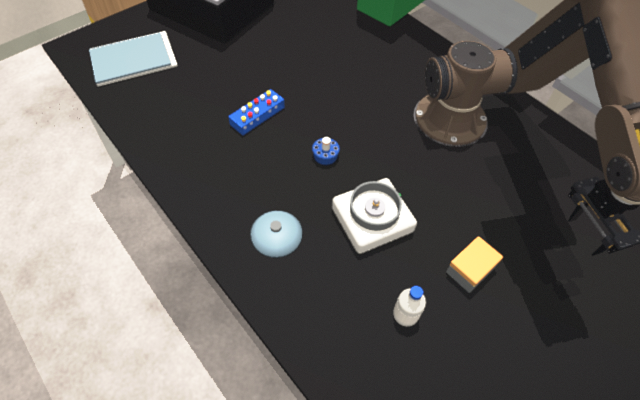

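View pics/top0.png

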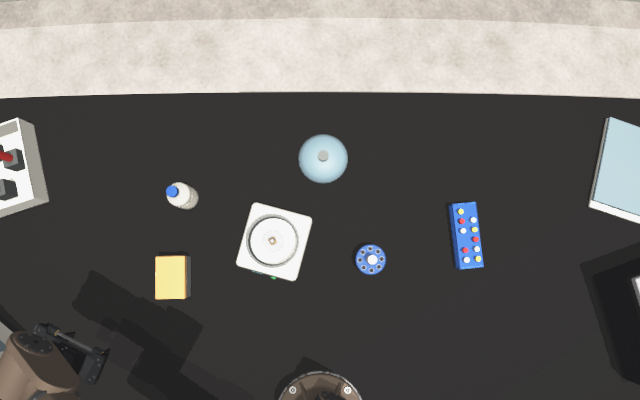

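View pics/wrist0.png

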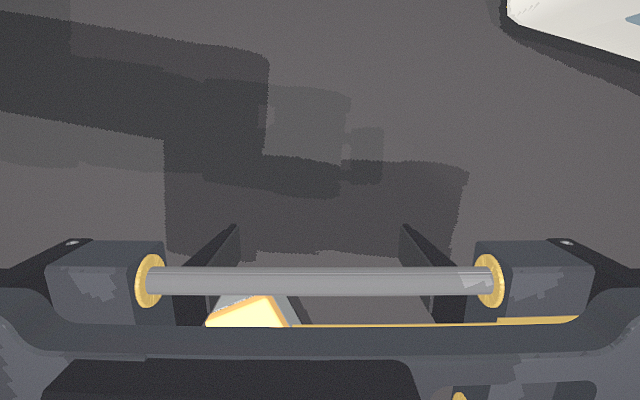

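```bash
cat > h.py <<'E'
import cv2,numpy as np
from scipy.spatial.transform import Rotation as R
def cam(c):
    f=200/np.tan(np.radians(c['vertical_fov'])/2)
    K=np.array([[f,0,c['cx']],[0,f,c['cy']],[0,0,1.]])
    return K,np.array(c['dist'],float),np.array(c['eye'],float),R.from_euler('xyz',c['rotation']).as_matrix()
def ray(c,uv):
    K,D,e,M=cam(c)
    p=cv2.undistortPoints(np.array(uv,float).reshape(-1,1,2),K,D).reshape(-1,2)
    d=np.c_[p[:,0],-p[:,1],-np.ones(len(p))]@M.T
    return e,d
def onz(c,uv,z):
    e,d=ray(c,uv); return e+d*((z-e[2])/d[:,2])[:,None]
def proj(c,P):
    K,D,e,M=cam(c); q=(np.atleast_2d(P)-e)@M; q=q*[1,-1,-1]
    return cv2.projectPoints(q,np.zeros(3),np.zeros(3),K,D)[0].reshape(-1,2)
def depthpt(c,uv,z):  # z depth along axis
    e,d=ray(c,uv); return e+d*np.array(z).reshape(-1,1)
def tri(c1,u1,c2,u2):
    e1,d1=ray(c1,u1);e2,d2=ray(c2,u2);d1=d1[0];d2=d2[0]
    s=np.linalg.lstsq(np.c_[d1,-d2],e2-e1,rcond=None)[0]
    a=e1+s[0]*d1;b=e2+s[1]*d2
    return (a+b)/2,np.linalg.norm(a-b)
E
python3 - <<'E'
import cv2,numpy as np
for n,(u,v,w) in {"scene":(355,180,75),"top":(322,250,75)}.items():
    p=cv2.imread(f"pics/{n}0.png")
    c=p[v-65:v+65,u-w-10:u+w+10]
    cv2.imwrite(f"pics/{n}0z.png",cv2.resize(c,None,fx=4.5,fy=4.5,interpolation=cv2.INTER_CUBIC))
from cell import env
from h import *
for n in("scene","top"):
    c=env.calibration(n);p=cv2.imread(f"pics/{n}0.png");d=np.load(f"pics/{n}0.npy")
    hsv=cv2.cvtColor(p,cv2.COLOR_BGR2HSV)
    m=cv2.inRange(hsv,(105,120,50),(130,255,255))
    k,l,st,ce=cv2.connectedComponentsWithStats(m)
    for i in range(1,k):
        if st[i,4]>60:
            u=ce[i];print(n,st[i],u,onz(c,u,40),depthpt(c,u,d[int(u[1]),int(u[0])]))
    vv,uu=np.mgrid[0:400,0:640]
    P=depthpt(c,np.c_[uu.ravel(),vv.ravel()],d.ravel()).reshape(400,640,3)
    np.save(f"pics/{n}P.npy",P)
    tab=P[150:380:7,120:560:7].reshape(-1,3);print("table z med",np.median(tab[np.abs(tab[:,2])<20],0)[2])
E
```

```text
scene [ 228   89   57   47 1013] [255.82823297 113.1934847 ] [[ 538.43980089 -405.53900887   40.        ]] [[ 540.57303997 -401.93151231   44.27178738]]
scene [312 139  28  26 380] [325.3        153.43421053] [[ 468.84077932 -124.24762621   40.        ]] [[ 470.61721145 -122.32087316   43.18095523]]
scene [410 285  14  14 152] [416.23026316 291.63815789] [[585.19192073 384.11910597  40.        ]] [[635.71753486 403.26363446 149.91179802]]
table z med 0.2863285018931947
top [166 185  12  12 111] [171.40540541 190.87387387] [[649.88498125 437.21335562  40.        ]] [[634.55629194 400.25548687 148.22531922]]
top [ 448  201   36   69 1491] [464.81488934 234.58215962] [[ 521.5165516  -422.65026853   40.        ]] [[ 521.55877411 -423.02337491   38.91983666]]
top [355 244  31  31 360] [369.43611111 259.03333333] [[ 452.20125209 -142.75908566   40.        ]] [[ 452.91319915 -137.43282444   83.72093141]]
table z med 1.569052471267014
```

Run:
```python
from h import *
# top cloud: rotor region & bowl region
P=np.load("pics/topP.npy");
for nm,(r0,r1,c0,c1) in {"rot":(240,280,352,392),"bowl":(205,275,235,310)}.items():
    Q=P[r0:r1,c0:c1].reshape(-1,3);print(nm,np.histogram(Q[:,2],bins=np.arange(-10,130,5)))
```

```text
rot (array([  2, 234, 549,  62,   2,   0,   0,   0,   3, 176, 423,  59,   3,
         1,   0,   2,   6,  41,  25,   1,   0,   0,   0,   0,   0,   0,
         0]), array([-10,  -5,   0,   5,  10,  15,  20,  25,  30,  35,  40,  45,  50,
        55,  60,  65,  70,  75,  80,  85,  90,  95, 100, 105, 110, 115,
       120, 125]))
bowl (array([   9,  342,  673,  119,    1,    3,    1,    1,    3,    3,    2,
         18,   78,  438, 1948,  649,   35,  117,  250,   40,   47,  280,
        145,   20,    3,    0,    0]), array([-10,  -5,   0,   5,  10,  15,  20,  25,  30,  35,  40,  45,  50,
        55,  60,  65,  70,  75,  80,  85,  90,  95, 100, 105, 110, 115,
       120, 125]))
```

View pics/top0z.png

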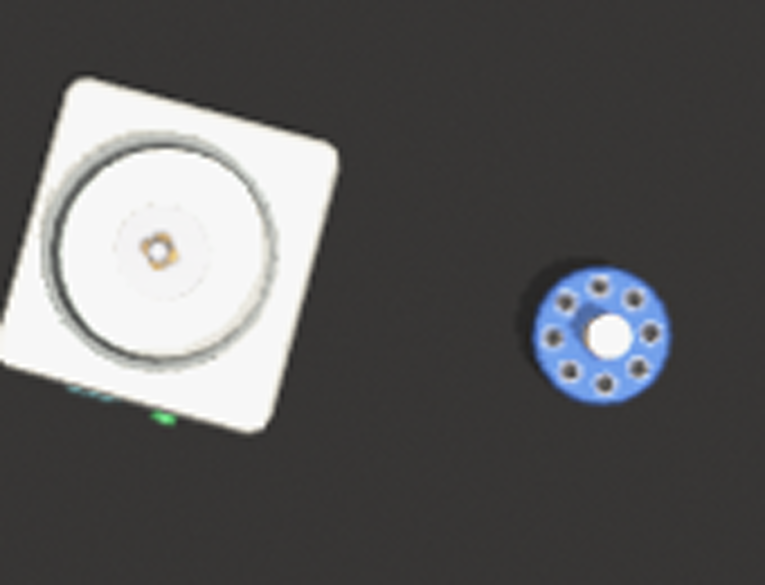

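View pics/scene0z.png

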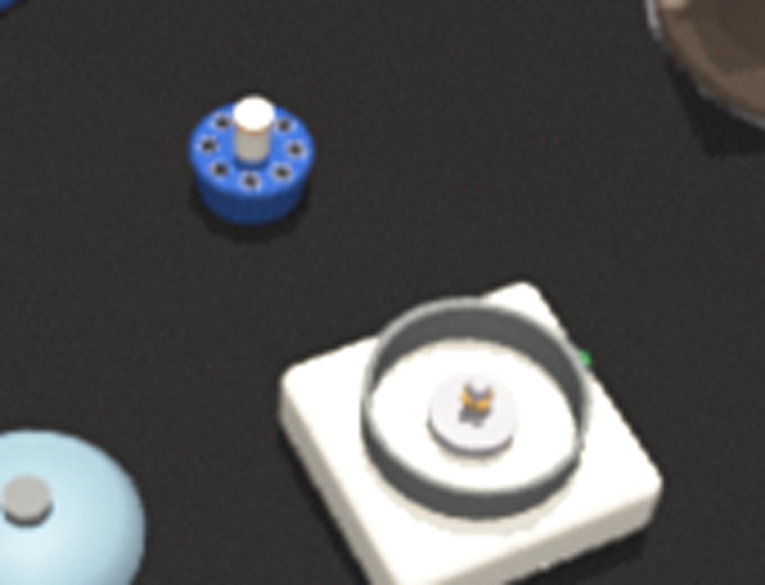

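Run:
```python
from h import *
from cell import env
S=env.calibration("scene");T=env.calibration("top")
g={}
for n,r in {"scene":(312,132,340,152),"top":(363,251,382,269)}.items():
    p=cv2.imread(f"pics/{n}0.png").astype(int)
    u0,v0,u1,v1=r;c=p[v0:v1,u0:u1]; print(n,c.shape)
    hsv=cv2.cvtColor(c.astype(np.uint8),cv2.COLOR_BGR2HSV)
    m=((hsv[...,1]<60)&(hsv[...,2]>235)).astype(np.uint8)
    k,l,st,ce=cv2.connectedComponentsWithStats(m);i=1+st[1:,4].argmax();print(st[i],ce[i]+[u0,v0]);g[n]=ce[i]+[u0,v0]
print("knob top",tri(S,g['scene'],T,g['top']),onz(S,g['scene'],78),onz(T,g['top'],78))
print("knob hand",tri(S,(326.4,140.1),T,(371.8,259.4)))
print("rotor disc top",onz(T,(370.8,259.4),40))
print("rotor disc scene",onz(S,(270+252.5/4.5-.4,115+154/4.5-.4),40))
for h in(107,111): print("shaft",onz(S,(376,200.6),h),onz(T,(271.7,240.4),h))
print("shaft tri",tri(S,(376,200.6),T,(271.7,240.4)))
# bowl rim, shoulder disc
print("rim top view",onz(T,(237+160/4.5-.4,185+250/4.5-.4),98),"shoulder",onz(T,(237+162/4.5-.4,185+251/4.5-.4),80))
print("shoulder scene",onz(S,(270+473/4.5-.4,115+413/4.5-.4),80),"rim scene",onz(S,(270+476.5/4.5-.4,115+398/4.5-.4),98))
P=np.load("pics/topP.npy");Q=P[200:280,230:315].reshape(-1,3);r=Q[(Q[:,2]>93)&(Q[:,2]<110)];print("rim cloud",r.mean(0),r.min(0),r.max(0))
Q=P[240:280,350:395].reshape(-1,3);r=Q[(Q[:,2]>30)&(Q[:,2]<55)];print("rotor cloud",r.min(0),r.max(0),r.mean(0));r=Q[(Q[:,2]>70)];print(r.mean(0))
P=np.load("pics/sceneP.npy");Q=P[130:170,305:345].reshape(-1,3);r=Q[(Q[:,2]>72)];print("scene knob cloud",r.mean(0));
```

```text
scene (20, 28, 3)
[10  5  9  7 45] [325.88888889 139.84444444]
top (18, 19, 3)
[ 5  4 10 10 72] [372.25       259.29166667]
knob top (array([ 451.27209998, -145.64774771,   73.92350152]), np.float64(2.248023706945265)) [[ 452.99051104 -142.13670398   78.        ]] [[ 452.08590311 -145.9718619    78.        ]]
knob hand (array([ 450.7754648 , -144.18398352,   73.74025129]), np.float64(2.8410243030701117))
rotor disc top [[ 451.14520932 -146.67127638   40.        ]]
rotor disc scene [[ 455.49859525 -137.96521109   40.        ]]
shaft [[505.57845183 135.17234188 107.        ]] [[503.71082763 131.41252101 107.        ]]
shaft [[507.8147314  136.80734223 111.        ]] [[503.60574398 131.00173687 111.        ]]
shaft tri (array([503.31891609, 132.53509991, 101.97088335]), np.float64(1.5995650428247203))
rim top view [[504.62069485 131.08848691  98.        ]] shoulder [[504.48769944 131.66890851  80.        ]]
shoulder scene [[507.05037551 136.15210029  80.        ]] rim scene [[507.40347838 136.58147422  98.        ]]
rim cloud [505.22867473 132.91607401  99.07749545] [431.22569425  57.18411642  93.32924331] [577.09446343 203.75956627 109.99182172]
rotor cloud [ 409.34569475 -188.53440302   33.96052474] [ 495.2639825  -101.13073727   53.4345892 ] [ 452.54211035 -143.25956096   41.65075545]
[ 455.36519234 -123.54526419  238.03874533]
scene knob cloud [527.65764583 -59.80309542 204.67211921]
```

Call:
move_arm --rows '[{"ry":-0.0985},{"ry":-0.0985},{"ry":-0.0985},{"ry":-0.0985},{"tx":-2.5,"tz":-1.5},{"tx":-2.5,"tz":-1.5},{"tx":-2.5,"tz":-1.5},{"tx":-2.5,"tz":-1.5},{"tx":-2.5,"tz":-1.5},{"tx":-2.5,"tz":-1.5}]'

```text
validation failed for argument at $.ro...
```

Call:
move_arm --rows '[{"tx":0,"ty":0,"tz":0,"rx":0,"ry":-0.0985,"rz":0,"grip":100},{"tx":0,"ty":0,"tz":0,"rx":0,"ry":-0.0985,"rz":0,"grip":100},{"tx":0,"ty":0,"tz":0,"rx":0,"ry":-0.0985,"rz":0,"grip":100},{"tx":0,"ty":0,"tz":0,"rx":0,"ry":-0.0985,"rz":0,"grip":100},{"tx":-2.5,"ty":0,"tz":-1.5,"rx":0,"ry":0,"rz":0,"grip":100},{"tx":-2.5,"ty":0,"tz":-1.5,"rx":0,"ry":0,"rz":0,"grip":100},{"tx":-2.5,"ty":0,"tz":-1.5,"rx":0,"ry":0,"rz":0,"grip":100},{"tx":-2.5,"ty":0,"tz":-1.5,"rx":0,"ry":0,"rz":0,"grip":100},{"tx":-2.5,"ty":0,"tz":-1.5,"rx":0,"ry":0,"rz":0,"grip":100},{"tx":-2.5,"ty":0,"tz":-1.5,"rx":0,"ry":0,"rz":0,"grip":100}]'

```text
t: 0.98
eef_pos: [330.2, 425.9, 233.5]
tcp_rot: [-1.571, 0.0, 1.571]
ft_force: [0.7, -0.8, -0.5]
opening: 1.0
```

Call:
move_arm --rows '[{"tx":-3.2,"ty":0,"tz":-1.9,"rx":0,"ry":0,"rz":0,"grip":100},{"tx":-3.2,"ty":0,"tz":-1.9,"rx":0,"ry":0,"rz":0,"grip":100},{"tx":-3.2,"ty":0,"tz":-1.9,"rx":0,"ry":0,"rz":0,"grip":100},{"tx":-3.2,"ty":0,"tz":-1.9,"rx":0,"ry":0,"rz":0,"grip":100},{"tx":-3.2,"ty":0,"tz":-1.9,"rx":0,"ry":0,"rz":0,"grip":100},{"tx":-3.2,"ty":0,"tz":-1.9,"rx":0,"ry":0,"rz":0,"grip":100},{"tx":-3.2,"ty":0,"tz":-1.9,"rx":0,"ry":0,"rz":0,"grip":100},{"tx":-3.2,"ty":0,"tz":-1.9,"rx":0,"ry":0,"rz":0,"grip":100},{"tx":-3.2,"ty":0,"tz":-1.9,"rx":0,"ry":0,"rz":0,"grip":100},{"tx":0,"ty":0,"tz":0,"rx":0,"ry":0,"rz":0,"grip":100}]'

```text
t: 1.82
eef_pos: [503.5, 134.8, 233.4]
tcp_rot: [-1.572, 0.001, 1.567]
ft_force: [-0.4, 0.0, 1.1]
opening: 1.003
```

```bash
cat > look.py <<'E'
import sys,json
from cell import env
from h import *
def look(tag,n="wrist"):
    s=env.state();c=env.calibration(n);p,d=env.read_camera(n)
    cv2.imwrite(f"pics/{tag}.png",p);np.save(f"pics/{tag}.npy",d)
    json.dump({k:np.array(v).tolist() for k,v in {**c,"tcp":s["eef_pos"]}.items()},open(f"pics/{tag}.json","w"))
    print(tag,"t",s["t"],np.round(s["eef_pos"],2),np.round(s["tcp_rot"],4),np.round(s["qvel"],3),"eye",np.round(c["eye"],1))
look(sys.argv[1],*(sys.argv[2:]))
E
python3 look.py w1
```

```text
w1 t 1.8167 [503.54 134.82 233.43] [-1.5717e+00  7.0000e-04  1.5671e+00] [ 0.084 -0.016  0.039  0.022 -0.     0.104] eye [431.8 135.  383.6]
```

View pics/w1.png

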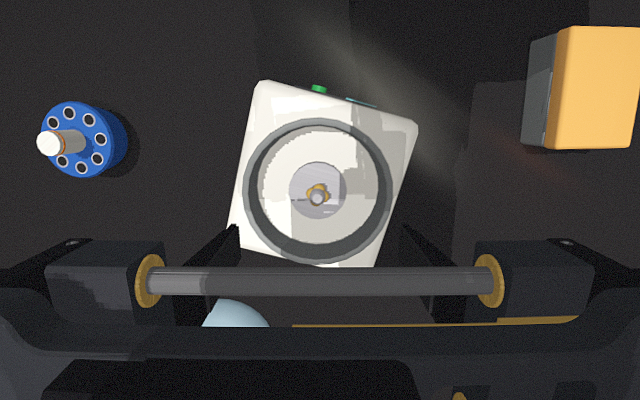

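Run:
```python
from h import *
import json
c=json.load(open("pics/w1.json"));p=cv2.imread("pics/w1.png")
cv2.imwrite("pics/w1z.png",cv2.resize(p[145:245,260:380],None,fx=6,fy=6,interpolation=cv2.INTER_CUBIC))
for z,u in((107,(317,199)),(80,(318,190))):print(onz(c,u,z))
print(onz(c,(47,142),78))
```

```text
[[505.11717534 132.68542493 107.        ]]
[[502.8029506  133.52264113  80.        ]]
[[ 451.73284299 -143.79356646   78.        ]]
```

View pics/w1z.png

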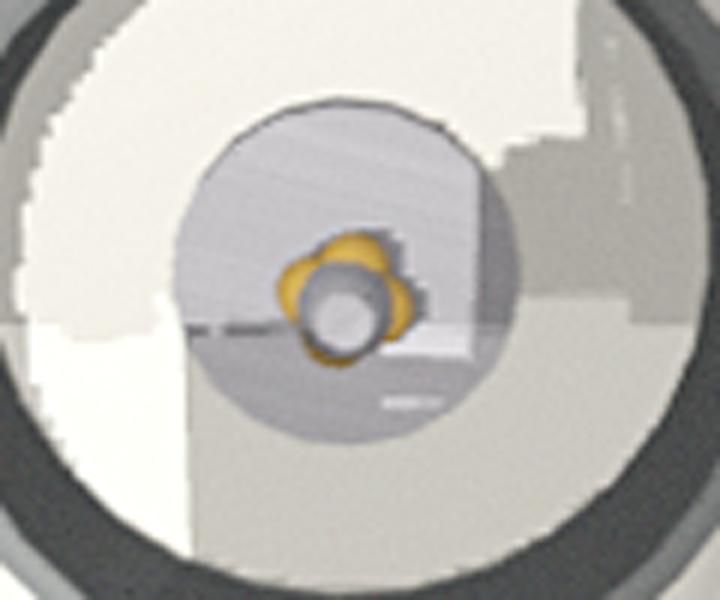

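Call:
move_arm --rows '[{"tx":-3.5,"ty":0,"tz":0.6,"rx":0,"ry":0,"rz":0,"grip":100},{"tx":-3.5,"ty":0,"tz":0.6,"rx":0,"ry":0,"rz":0,"grip":100},{"tx":-3.5,"ty":0,"tz":0.6,"rx":0,"ry":0,"rz":0,"grip":100},{"tx":-3.5,"ty":0,"tz":0.6,"rx":0,"ry":0,"rz":0,"grip":100},{"tx":-3.5,"ty":0,"tz":0.6,"rx":0,"ry":0,"rz":0,"grip":100},{"tx":-3.5,"ty":0,"tz":0.6,"rx":0,"ry":0,"rz":0,"grip":100},{"tx":-3.5,"ty":0,"tz":0.8,"rx":0,"ry":0,"rz":0,"grip":100},{"tx":-3.4,"ty":0,"tz":0.8,"rx":0,"ry":0,"rz":0,"grip":100},{"tx":0,"ty":0,"tz":0,"rx":0,"ry":0,"rz":0,"grip":100},{"tx":0,"ty":0,"tz":0,"rx":0,"ry":0,"rz":0,"grip":100}]'

```text
t: 2.7
eef_pos: [448.5, -140.3, 233.5]
tcp_rot: [-1.571, -0.0, 1.568]
ft_force: [1.1, -0.9, -0.5]
opening: 0.998
```

```bash
python3 look.py w2;  python3 - <<'E'
from h import *
p=cv2.imread("pics/w2.png")
cv2.imwrite("pics/w2z.png",cv2.resize(p[145:245,260:380],None,fx=6,fy=6,interpolation=cv2.INTER_CUBIC))
E
```

```text
w2 t 2.7 [ 448.53 -140.25  233.5 ] [-1.5705e+00 -4.0000e-04  1.5685e+00] [ 0.05  -0.004  0.005  0.003  0.     0.017] eye [ 377.  -140.4  383.7]
```

View pics/w2z.png

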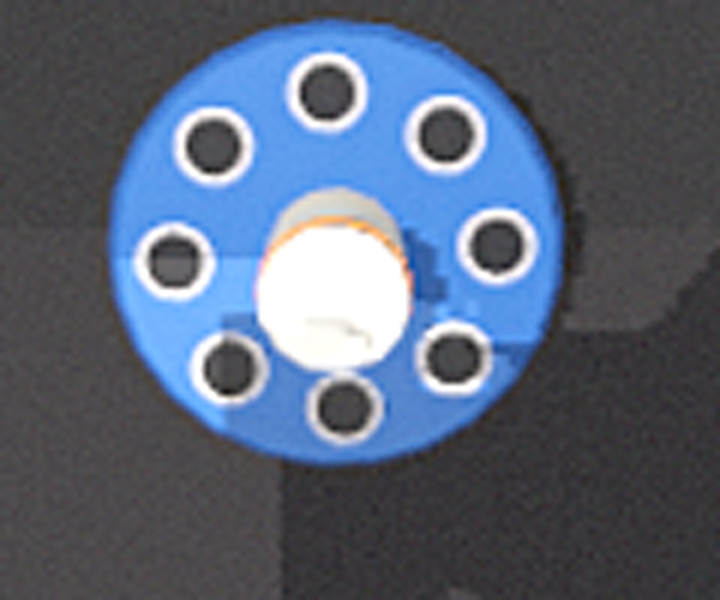

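Run:
```python
from h import *
import json
a=json.load(open("pics/w1.json"));b=json.load(open("pics/w2.json"))
z=lambda x,y:(260+(x+.5)/6-.5,145+(y+.5)/6-.5)
print("shaft",onz(a,z(343,322),109),"shoulder",onz(a,z(347,272),80))
print("knob",onz(b,z(336,298),78),"body",onz(b,z(338,242),40))
print("proj check",proj(b,[[452,-143,78]]))
```

```text
shaft [[503.86727155 132.4733764  109.        ]] shoulder [[502.71435813 132.92943374  80.        ]]
knob [[ 452.60055352 -143.88967742   78.        ]] body [[ 450.97311595 -143.89560984   40.        ]]
proj check [[316.44655942 193.68140134]]
```

Call:
move_arm --rows '[{"tx":-0.37,"ty":0,"tz":-0.35,"rx":0,"ry":0,"rz":0,"grip":65},{"tx":0,"ty":3,"tz":0,"rx":0,"ry":0,"rz":0,"grip":65},{"tx":0,"ty":3,"tz":0,"rx":0,"ry":0,"rz":0,"grip":65},{"tx":0,"ty":3,"tz":0,"rx":0,"ry":0,"rz":0,"grip":65},{"tx":0,"ty":2,"tz":0,"rx":0,"ry":0,"rz":0,"grip":65},{"tx":0,"ty":0,"tz":0,"rx":0,"ry":0,"rz":0,"grip":65},{"tx":0,"ty":0,"tz":0,"rx":0,"ry":0,"rz":0,"grip":65}]'

```text
t: 3.33
eef_pos: [452.8, -142.4, 123.4]
tcp_rot: [-1.569, -0.001, 1.573]
ft_force: [0.2, -0.3, 0.5]
opening: 0.654
```

```bash
python3 look.py w3
```

```text
w3 t 3.3333 [ 452.75 -142.4   123.37] [-1.5692e+00 -1.0000e-03  1.5728e+00] [-0.008 -0.039 -0.023 -0.001  0.011 -0.001] eye [ 381.4 -142.9  273.7]
```

View pics/w3.png

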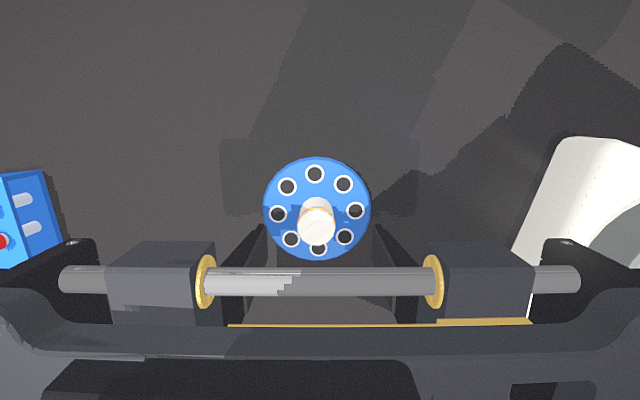

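Call:
move_arm --rows '[{"tx":-0.1,"ty":2,"tz":0,"rx":0,"ry":0,"rz":0,"grip":65},{"tx":0,"ty":2,"tz":0,"rx":0,"ry":0,"rz":0,"grip":65},{"tx":0,"ty":1.2,"tz":0,"rx":0,"ry":0,"rz":0,"grip":65},{"tx":0,"ty":0.7,"tz":0,"rx":0,"ry":0,"rz":0,"grip":65},{"tx":0,"ty":0,"tz":0,"rx":0,"ry":0,"rz":0,"grip":65},{"tx":0,"ty":0,"tz":0,"rx":0,"ry":0,"rz":0,"grip":65},{"tx":0,"ty":0,"tz":0,"rx":0,"ry":0,"rz":0,"grip":65}]'

```text
t: 3.97
eef_pos: [453.0, -144.6, 65.7]
tcp_rot: [-1.572, 0.001, 1.571]
ft_force: [1.0, -0.7, 0.4]
opening: 0.649
```

```bash
python3 look.py w4
```

```text
w4 t 3.9667 [ 453.03 -144.58   65.74] [-1.5725e+00  7.0000e-04  1.5712e+00] [-0.002 -0.001  0.003 -0.002 -0.004  0.001] eye [ 381.2 -144.7  215.8]
```

View pics/w4.png

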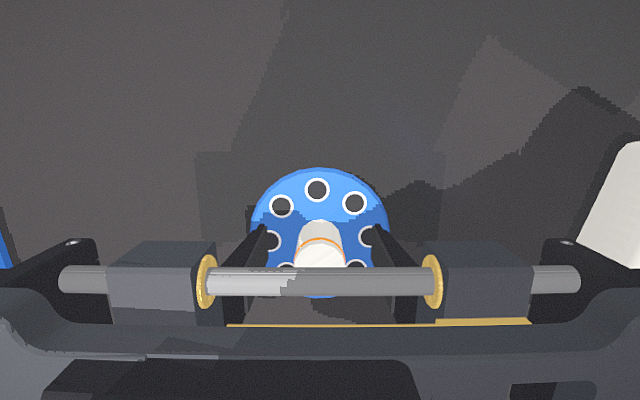

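Call:
move_arm --rows '[{"tx":0,"ty":0.1,"tz":0,"rx":0,"ry":0,"rz":0,"grip":0},{"tx":0,"ty":0,"tz":0,"rx":0,"ry":0,"rz":0,"grip":0},{"tx":0,"ty":0,"tz":0,"rx":0,"ry":0,"rz":0,"grip":0},{"tx":0,"ty":0,"tz":0,"rx":0,"ry":0,"rz":0,"grip":0},{"tx":0,"ty":0,"tz":0,"rx":0,"ry":0,"rz":0,"grip":0},{"tx":0,"ty":0,"tz":0,"rx":0,"ry":0,"rz":0,"grip":0},{"tx":0,"ty":0,"tz":0,"rx":0,"ry":0,"rz":0,"grip":0},{"tx":0,"ty":0,"tz":0,"rx":0,"ry":0,"rz":0,"grip":0}]'

```text
t: 4.68
eef_pos: [452.4, -144.5, 63.6]
tcp_rot: [-1.571, -0.0, 1.571]
ft_force: [-0.7, -0.4, -0.3]
opening: 0.27
```

```bash
python3 look.py w5
```

```text
w5 t 4.6833 [ 452.45 -144.48   63.59] [-1.5708e+00 -1.0000e-04  1.5710e+00] [-0.001 -0.001  0.001 -0.     0.002 -0.001] eye [ 380.9 -144.7  213.8]
```

View pics/w5.png

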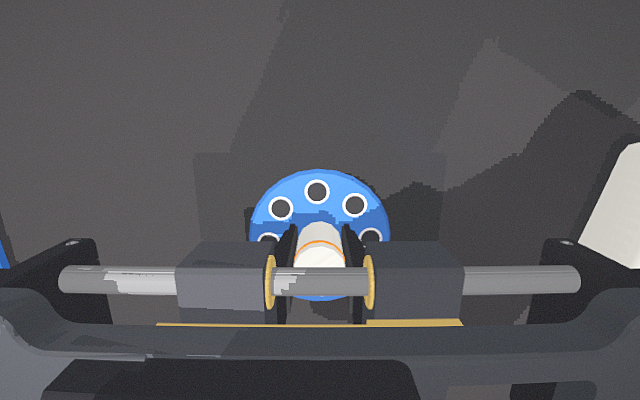

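Call:
move_arm --rows '[{"tx":0,"ty":-0.5,"tz":0,"rx":0,"ry":0,"rz":0,"grip":0},{"tx":0,"ty":-2,"tz":0,"rx":0,"ry":0,"rz":0,"grip":0},{"tx":0,"ty":-3,"tz":0,"rx":0,"ry":0,"rz":0,"grip":0},{"tx":0,"ty":-3,"tz":0,"rx":0,"ry":0,"rz":0,"grip":0},{"tx":0,"ty":-3,"tz":0,"rx":0,"ry":0,"rz":0,"grip":0},{"tx":0,"ty":-1.5,"tz":0,"rx":0,"ry":0,"rz":0,"grip":0},{"tx":0,"ty":-0.6,"tz":0,"rx":0,"ry":0,"rz":0,"grip":0},{"tx":0,"ty":0,"tz":0,"rx":0,"ry":0,"rz":0,"grip":0},{"tx":0,"ty":0,"tz":0,"rx":0,"ry":0,"rz":0,"grip":0},{"tx":0,"ty":0,"tz":0,"rx":0,"ry":0,"rz":0,"grip":0}]'

```text
t: 5.57
eef_pos: [451.9, -144.2, 198.4]
tcp_rot: [-1.569, -0.001, 1.571]
ft_force: [-0.3, -0.4, -1.9]
opening: 0.267
```

```bash
python3 look.py w6
```

```text
w6 t 5.5667 [ 451.93 -144.24  198.4 ] [-1.5688e+00 -1.1000e-03  1.5709e+00] [-0.     0.006 -0.003  0.     0.003 -0.002] eye [ 380.6 -144.6  348.8]
```

View pics/w6.png

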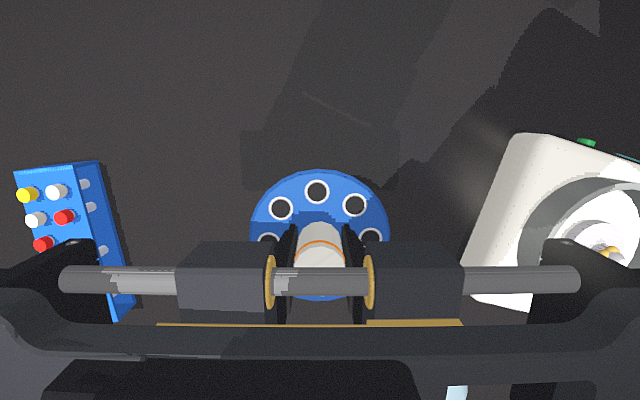

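Call:
move_arm --rows '[{"tx":2.0,"ty":0,"tz":-0.4,"rx":0,"ry":0,"rz":0,"grip":0},{"tx":3.5,"ty":0,"tz":-0.6,"rx":0,"ry":0,"rz":0,"grip":0},{"tx":3.5,"ty":0,"tz":-0.6,"rx":0,"ry":0,"rz":0,"grip":0},{"tx":3.5,"ty":0,"tz":-0.6,"rx":0,"ry":0,"rz":0,"grip":0},{"tx":3.5,"ty":0,"tz":-0.6,"rx":0,"ry":0,"rz":0,"grip":0},{"tx":3.5,"ty":0,"tz":-0.6,"rx":0,"ry":0,"rz":0,"grip":0},{"tx":3.5,"ty":0,"tz":-0.6,"rx":0,"ry":0,"rz":0,"grip":0},{"tx":2.7,"ty":0,"tz":-0.6,"rx":0,"ry":0,"rz":0,"grip":0},{"tx":1.5,"ty":0,"tz":-0.4,"rx":0,"ry":0,"rz":0,"grip":0},{"tx":0.5,"ty":0,"tz":-0.2,"rx":0,"ry":0,"rz":0,"grip":0}]'

```text
t: 6.45
eef_pos: [504.3, 134.7, 198.4]
tcp_rot: [-1.569, -0.0, 1.573]
ft_force: [-0.4, -0.1, -1.8]
opening: 0.269
```

Call:
move_arm --rows '[{"tx":0,"ty":0,"tz":0,"rx":0,"ry":0,"rz":0,"grip":0},{"tx":0,"ty":0,"tz":0,"rx":0,"ry":0,"rz":0,"grip":0},{"tx":0,"ty":0,"tz":0,"rx":0,"ry":0,"rz":0,"grip":0}]'

```text
t: 6.7
eef_pos: [504.1, 131.5, 199.2]
tcp_rot: [-1.57, 0.0, 1.57]
ft_force: [0.7, -0.7, -2.2]
opening: 0.268
```

```bash
python3 look.py w7; python3 look.py t7 top; python3 look.py s7 scene
python3 - <<'E'
from h import *
p=cv2.imread("pics/t7.png");q=cv2.imread("pics/s7.png")
a=cv2.resize(p[190:290,220:320],None,fx=4,fy=4,interpolation=cv2.INTER_CUBIC)
b=cv2.resize(q[150:250,325:425],None,fx=4,fy=4,interpolation=cv2.INTER_CUBIC)
cv2.imwrite("pics/ts7.png",np.hstack([a,b]))
E
```

```text
w7 t 6.7 [504.11 131.55 199.23] [-1.5698e+00  2.0000e-04  1.5701e+00] [-0.007 -0.007 -0.001 -0.     0.001  0.005] eye [432.7 131.4 349.5]
t7 t 6.75 [504.21 131.47 199.39] [-1.5702e+00  1.0000e-04  1.5697e+00] [-0.001 -0.004 -0.002  0.001  0.001  0.003] eye [ 472.6    9.7 1291.8]
s7 t 6.8 [504.29 131.54 199.54] [-1.5705  0.      1.5696] [ 0.004 -0.003 -0.003  0.002  0.     0.002] eye [1126.7  589.3 1218. ]
```

View pics/ts7.png

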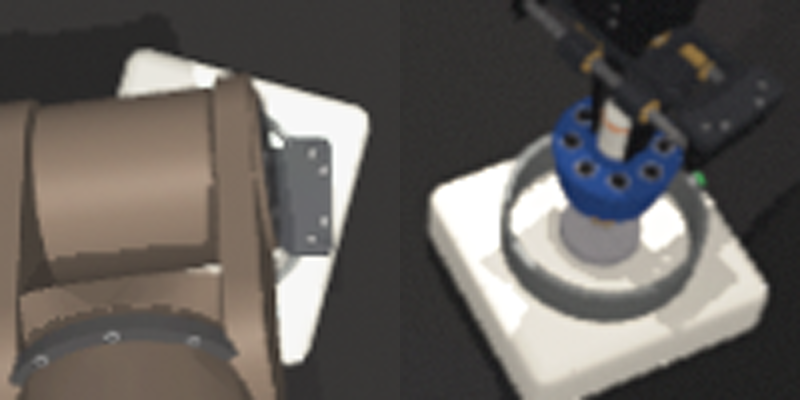

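View pics/w7.png

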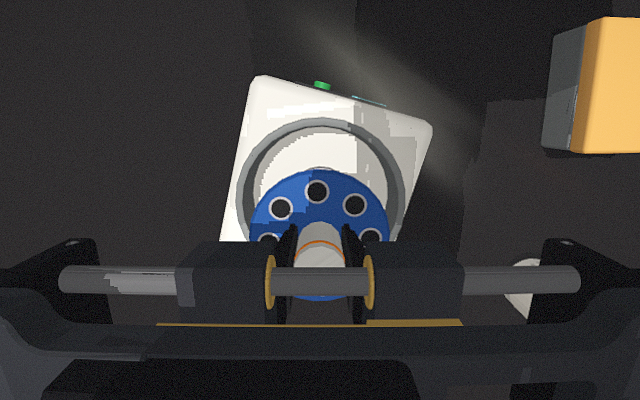

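Run:
```python
from h import *
from cell import env
S=env.calibration("scene")
q=cv2.imread("pics/s7.png");hsv=cv2.cvtColor(q,cv2.COLOR_BGR2HSV)
m=cv2.inRange(hsv,(105,120,40),(130,255,255));m[:, :355]=0;m[:,405:]=0;m[:165]=0;m[:,:][220:]=0
cols=np.where(m.any(0))[0];rows=np.where(m.any(1))[0];print(cols.min(),cols.max(),rows.min(),rows.max())
P=[504.3,131.5]
th=np.linspace(0,6.28,60)
for z in(135.9,175.9):
    for (x,y) in ((504.3,131.5),(506.5,136)):
        pr=proj(S,np.c_[x+44*np.cos(th),y+44*np.sin(th),np.full(60,z)]);print(z,x,pr.min(0),pr.max(0))
```

```text
363 395 174 204
135.9 504.3 [360.72233034 180.74999994] [392.65887155 207.05278167]
135.9 506.5 [361.24366028 182.1589015 ] [393.24736074 208.57283604]
175.9 504.3 [362.13940312 172.12792128] [394.88887375 198.76679089]
175.9 506.5 [362.67729853 173.55358771] [395.49753355 200.30834186]
```

Call:
move_arm --rows '[{"tx":0.08,"ty":0.8,"tz":0,"rx":0,"ry":0,"rz":0,"grip":0},{"tx":0,"ty":0.8,"tz":0,"rx":0,"ry":0,"rz":0,"grip":0},{"tx":0,"ty":0.4,"tz":0,"rx":0,"ry":0,"rz":0,"grip":0},{"tx":0,"ty":0,"tz":0,"rx":0,"ry":0,"rz":0,"grip":0},{"tx":0,"ty":0,"tz":0,"rx":0,"ry":0,"rz":0,"grip":0},{"tx":0,"ty":0,"tz":0,"rx":0,"ry":0,"rz":0,"grip":0}]'

```text
t: 7.35
eef_pos: [504.5, 133.4, 179.6]
tcp_rot: [-1.571, -0.0, 1.571]
ft_force: [-0.6, 0.0, -1.1]
opening: 0.263
```

Call:
move_arm --rows '[{"tx":0,"ty":0.1,"tz":0,"rx":0,"ry":0,"rz":0,"grip":0},{"tx":0,"ty":0.1,"tz":0,"rx":0,"ry":0,"rz":0,"grip":0},{"tx":0,"ty":0.1,"tz":0,"rx":0,"ry":0,"rz":0,"grip":0},{"tx":0,"ty":0.1,"tz":0,"rx":0,"ry":0,"rz":0,"grip":0},{"tx":0,"ty":0.1,"tz":0,"rx":0,"ry":0,"rz":0,"grip":0}]'

```text
t: 7.77
eef_pos: [504.4, 133.3, 174.6]
tcp_rot: [-1.571, -0.0, 1.571]
ft_force: [0.3, -0.3, -1.9]
opening: 0.268
```

Call:
move_arm --rows '[{"tx":-0.08,"ty":0.1,"tz":0,"rx":0,"ry":0,"rz":0,"grip":0},{"tx":0,"ty":0.1,"tz":0,"rx":0,"ry":0,"rz":0,"grip":0},{"tx":0,"ty":0.1,"tz":0,"rx":0,"ry":0,"rz":0,"grip":0},{"tx":0,"ty":0,"tz":0,"rx":0,"ry":0,"rz":0,"grip":0}]'

```text
t: 8.1
eef_pos: [504.3, 132.5, 171.4]
tcp_rot: [-1.571, -0.0, 1.571]
ft_force: [0.2, 0.7, -1.5]
opening: 0.269
```

Call:
move_arm --rows '[{"tx":0,"ty":0.1,"tz":0,"rx":0,"ry":0,"rz":0,"grip":0},{"tx":0,"ty":0.1,"tz":0,"rx":0,"ry":0,"rz":0,"grip":0},{"tx":0,"ty":0,"tz":0,"rx":0,"ry":0,"rz":0,"grip":0}]'

```text
t: 8.35
eef_pos: [504.4, 132.5, 169.5]
tcp_rot: [-1.571, -0.0, 1.571]
ft_force: [-0.9, 0.1, -1.8]
opening: 0.269
```

Call:
move_arm --rows '[{"tx":0,"ty":0.1,"tz":0,"rx":0,"ry":0,"rz":0,"grip":0},{"tx":0,"ty":0.1,"tz":0,"rx":0,"ry":0,"rz":0,"grip":0},{"tx":0,"ty":0,"tz":0,"rx":0,"ry":0,"rz":0,"grip":0}]'

```text
t: 8.6
eef_pos: [504.3, 132.5, 167.5]
tcp_rot: [-1.571, -0.0, 1.571]
ft_force: [0.4, 0.4, -1.4]
opening: 0.271
```

Call:
move_arm --rows '[{"tx":0,"ty":0.1,"tz":0,"rx":0,"ry":0,"rz":0,"grip":0},{"tx":0,"ty":0.1,"tz":0,"rx":0,"ry":0,"rz":0,"grip":0},{"tx":0,"ty":0.1,"tz":0,"rx":0,"ry":0,"rz":0,"grip":0},{"tx":0,"ty":0,"tz":0,"rx":0,"ry":0,"rz":0,"grip":0}]'

```text
t: 8.93
eef_pos: [504.3, 132.5, 164.4]
tcp_rot: [-1.571, -0.0, 1.571]
ft_force: [0.4, 0.3, -1.5]
opening: 0.269
```

Call:
move_arm --rows '[{"tx":0,"ty":0.1,"tz":0,"rx":0,"ry":0,"rz":0,"grip":0},{"tx":0,"ty":0.1,"tz":0,"rx":0,"ry":0,"rz":0,"grip":0},{"tx":0,"ty":0,"tz":0,"rx":0,"ry":0,"rz":0,"grip":0}]'

```text
t: 9.18
eef_pos: [504.3, 132.5, 162.5]
tcp_rot: [-1.571, -0.0, 1.571]
ft_force: [0.2, -0.6, -2.1]
opening: 0.27
```

Call:
move_arm --rows '[{"tx":0,"ty":0.1,"tz":0,"rx":0,"ry":0,"rz":0,"grip":0},{"tx":0,"ty":0,"tz":0,"rx":0,"ry":0,"rz":0,"grip":0}]'

```text
t: 9.35
eef_pos: [504.3, 132.5, 161.5]
tcp_rot: [-1.571, -0.0, 1.571]
ft_force: [0.1, 0.9, -1.1]
opening: 0.268
```

Call:
move_arm --rows '[{"tx":0,"ty":0.1,"tz":0,"rx":0,"ry":0,"rz":0,"grip":0},{"tx":0,"ty":0,"tz":0,"rx":0,"ry":0,"rz":0,"grip":0}]'

```text
t: 9.52
eef_pos: [504.3, 132.5, 160.5]
tcp_rot: [-1.571, -0.0, 1.571]
ft_force: [0.1, -0.7, -0.4]
opening: 0.273
```

Call:
move_arm --rows '[{"tx":0,"ty":0.05,"tz":0,"rx":0,"ry":0,"rz":0,"grip":0},{"tx":0,"ty":0,"tz":0,"rx":0,"ry":0,"rz":0,"grip":0}]'

```text
t: 9.68
eef_pos: [504.3, 132.5, 160.1]
tcp_rot: [-1.571, -0.0, 1.571]
ft_force: [0.0, -0.6, -0.4]
opening: 0.268
```

Call:
move_arm --rows '[{"tx":0,"ty":0.05,"tz":0,"rx":0,"ry":0,"rz":0,"grip":0},{"tx":0,"ty":0,"tz":0,"rx":0,"ry":0,"rz":0,"grip":0}]'

```text
t: 9.85
eef_pos: [504.3, 132.5, 159.7]
tcp_rot: [-1.571, -0.0, 1.571]
ft_force: [-1.0, -0.6, 0.8]
opening: 0.268
```

Call:
move_arm --rows '[{"tx":0,"ty":0.05,"tz":0,"rx":0,"ry":0,"rz":0,"grip":0},{"tx":0,"ty":0,"tz":0,"rx":0,"ry":0,"rz":0,"grip":0}]'

```text
t: 10.02
eef_pos: [504.3, 132.5, 159.2]
tcp_rot: [-1.571, -0.0, 1.571]
ft_force: [-1.1, -0.7, 3.0]
opening: 0.267
```

Call:
move_arm --rows '[{"tx":0,"ty":0.05,"tz":0,"rx":0,"ry":0,"rz":0,"grip":0},{"tx":0,"ty":0,"tz":0,"rx":0,"ry":0,"rz":0,"grip":0}]'

```text
t: 10.18
eef_pos: [504.4, 132.5, 158.8]
tcp_rot: [-1.571, -0.0, 1.571]
ft_force: [-2.6, -1.0, 4.4]
opening: 0.264
```

Call:
move_arm --rows '[{"tx":0,"ty":0.05,"tz":0,"rx":0,"ry":0,"rz":0,"grip":0},{"tx":0,"ty":0,"tz":0,"rx":0,"ry":0,"rz":0,"grip":0}]'

```text
t: 10.35
eef_pos: [504.4, 132.5, 158.4]
tcp_rot: [-1.571, -0.0, 1.571]
ft_force: [-3.0, -0.8, 7.0]
opening: 0.268
```

Call:
move_arm --rows '[{"tx":0,"ty":0.05,"tz":0,"rx":0,"ry":0,"rz":0,"grip":0},{"tx":0,"ty":0,"tz":0,"rx":0,"ry":0,"rz":0,"grip":0}]'

```text
t: 10.52
eef_pos: [504.5, 132.6, 158.0]
tcp_rot: [-1.571, -0.0, 1.571]
ft_force: [-1.4, -0.0, 6.0]
opening: 0.267
```

Call:
move_arm --rows '[{"tx":0,"ty":0.05,"tz":0,"rx":0,"ry":0,"rz":0,"grip":0},{"tx":0,"ty":0,"tz":0,"rx":0,"ry":0,"rz":0,"grip":0}]'

```text
t: 10.68
eef_pos: [504.6, 132.6, 157.5]
tcp_rot: [-1.572, -0.0, 1.571]
ft_force: [-2.4, -0.5, 6.2]
opening: 0.267
```

Call:
move_arm --rows '[{"tx":0,"ty":0.05,"tz":0,"rx":0,"ry":0,"rz":0,"grip":0},{"tx":0,"ty":0,"tz":0,"rx":0,"ry":0,"rz":0,"grip":0}]'

```text
t: 10.85
eef_pos: [504.6, 132.6, 156.9]
tcp_rot: [-1.572, -0.0, 1.571]
ft_force: [-1.2, -0.3, 3.7]
opening: 0.265
```

```bash
python3 look.py w8; python3 look.py s8 scene
python3 - <<'E'
from h import *
p=cv2.imread("pics/w8.png");q=cv2.imread("pics/s8.png")
a=cv2.resize(p[150:310,240:400],None,fx=2.5,fy=2.5,interpolation=cv2.INTER_CUBIC)
b=cv2.resize(q[150:250,325:425],None,fx=4,fy=4,interpolation=cv2.INTER_CUBIC)
cv2.imwrite("pics/ws8.png",np.hstack([a,b]))
E
```

```text
w8 t 10.85 [504.6  132.61 156.88] [-1.5716e+00 -3.0000e-04  1.5709e+00] [-0.001  0.002  0.004 -0.001 -0.    -0.   ] eye [432.9 132.3 307. ]
s8 t 10.9 [504.57 132.62 156.83] [-1.5715e+00 -2.0000e-04  1.5710e+00] [-0.001  0.002  0.002 -0.002 -0.    -0.   ] eye [1126.7  589.3 1218. ]
```

View pics/ws8.png

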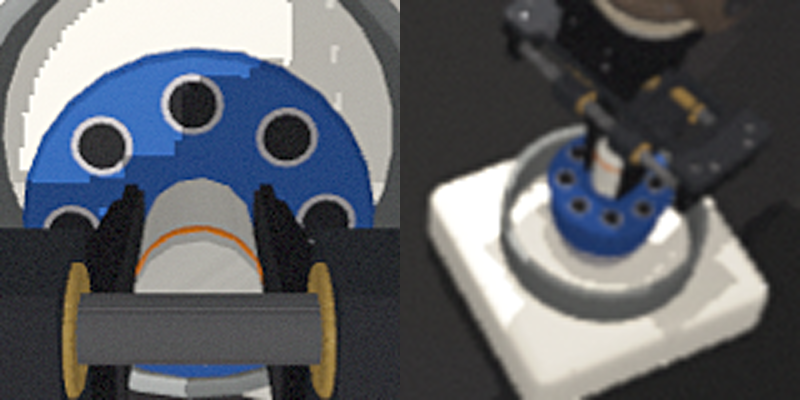

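Call:
move_arm --rows '[{"tx":0,"ty":0.1,"tz":0,"rx":0,"ry":0,"rz":0,"grip":0},{"tx":0,"ty":0.1,"tz":0,"rx":0,"ry":0,"rz":0,"grip":0},{"tx":0,"ty":0,"tz":0,"rx":0,"ry":0,"rz":0,"grip":0}]'

```text
t: 11.2
eef_pos: [504.7, 132.6, 155.0]
tcp_rot: [-1.572, -0.0, 1.571]
ft_force: [-2.5, -0.3, 9.3]
opening: 0.266
```

Call:
move_arm --rows '[{"tx":0,"ty":0.1,"tz":0,"rx":0,"ry":0,"rz":0,"grip":0},{"tx":0,"ty":0.1,"tz":0,"rx":0,"ry":0,"rz":0,"grip":0},{"tx":0,"ty":0,"tz":0,"rx":0,"ry":0,"rz":0,"grip":0}]'

```text
t: 11.45
eef_pos: [504.6, 132.6, 152.9]
tcp_rot: [-1.572, -0.0, 1.571]
ft_force: [-1.4, -1.3, 1.9]
opening: 0.268
```

Call:
move_arm --rows '[{"tx":0,"ty":0.1,"tz":0,"rx":0,"ry":0,"rz":0,"grip":0},{"tx":0,"ty":0.1,"tz":0,"rx":0,"ry":0,"rz":0,"grip":0},{"tx":0,"ty":0,"tz":0,"rx":0,"ry":0,"rz":0,"grip":0}]'

```text
t: 11.7
eef_pos: [504.4, 132.5, 150.3]
tcp_rot: [-1.571, -0.0, 1.571]
ft_force: [0.2, 0.5, 0.0]
opening: 0.267
```

Call:
move_arm --rows '[{"tx":0,"ty":0.1,"tz":0,"rx":0,"ry":0,"rz":0,"grip":0},{"tx":0,"ty":0.1,"tz":0,"rx":0,"ry":0,"rz":0,"grip":0},{"tx":0,"ty":0,"tz":0,"rx":0,"ry":0,"rz":0,"grip":0}]'

```text
t: 11.95
eef_pos: [504.1, 132.5, 147.9]
tcp_rot: [-1.57, 0.0, 1.571]
ft_force: [0.6, 0.5, -7.3]
opening: 0.269
```

Call:
move_arm --rows '[{"tx":0,"ty":0.1,"tz":0,"rx":0,"ry":0,"rz":0,"grip":0},{"tx":0,"ty":0,"tz":0,"rx":0,"ry":0,"rz":0,"grip":0}]'

```text
t: 12.12
eef_pos: [503.9, 132.4, 146.8]
tcp_rot: [-1.569, 0.0, 1.571]
ft_force: [0.4, -1.1, -9.8]
opening: 0.269
```

Call:
move_arm --rows '[{"tx":0,"ty":0.1,"tz":0,"rx":0,"ry":0,"rz":0,"grip":0},{"tx":0,"ty":0,"tz":0,"rx":0,"ry":0,"rz":0,"grip":0}]'

```text
t: 12.28
eef_pos: [504.1, 132.5, 146.3]
tcp_rot: [-1.57, 0.0, 1.571]
ft_force: [-2.3, -1.3, -5.5]
opening: 0.264
```

Call:
move_arm --rows '[{"tx":0,"ty":0.1,"tz":0,"rx":0,"ry":0,"rz":0,"grip":0},{"tx":0,"ty":0,"tz":0,"rx":0,"ry":0,"rz":0,"grip":0}]'

```text
t: 12.45
eef_pos: [504.5, 132.6, 145.7]
tcp_rot: [-1.571, -0.0, 1.571]
ft_force: [-0.8, -0.3, -3.6]
opening: 0.266
```

Call:
move_arm --rows '[{"tx":0,"ty":0.05,"tz":0,"rx":0,"ry":0,"rz":0,"grip":0},{"tx":0,"ty":0,"tz":0,"rx":0,"ry":0,"rz":0,"grip":0}]'

```text
t: 12.62
eef_pos: [504.6, 132.6, 145.3]
tcp_rot: [-1.571, -0.0, 1.571]
ft_force: [-0.2, 1.0, -2.7]
opening: 0.267
```

Call:
move_arm --rows '[{"tx":0,"ty":0.05,"tz":0,"rx":0,"ry":0,"rz":0,"grip":0},{"tx":0,"ty":0,"tz":0,"rx":0,"ry":0,"rz":0,"grip":0}]'

```text
t: 12.78
eef_pos: [504.6, 132.6, 144.8]
tcp_rot: [-1.572, -0.0, 1.571]
ft_force: [0.4, -0.4, -1.2]
opening: 0.268
```

Call:
move_arm --rows '[{"tx":0,"ty":0.05,"tz":0,"rx":0,"ry":0,"rz":0,"grip":0},{"tx":0,"ty":0,"tz":0,"rx":0,"ry":0,"rz":0,"grip":0}]'

```text
t: 12.95
eef_pos: [504.5, 132.6, 144.2]
tcp_rot: [-1.571, -0.0, 1.571]
ft_force: [-0.2, -0.5, -1.3]
opening: 0.274
```

Call:
move_arm --rows '[{"tx":0,"ty":0.05,"tz":0,"rx":0,"ry":0,"rz":0,"grip":0},{"tx":0,"ty":0,"tz":0,"rx":0,"ry":0,"rz":0,"grip":0}]'

```text
t: 13.12
eef_pos: [504.5, 132.6, 143.6]
tcp_rot: [-1.571, -0.0, 1.571]
ft_force: [0.2, 0.5, -1.2]
opening: 0.269
```

Call:
move_arm --rows '[{"tx":0,"ty":0.05,"tz":0,"rx":0,"ry":0,"rz":0,"grip":0},{"tx":0,"ty":0,"tz":0,"rx":0,"ry":0,"rz":0,"grip":0}]'

```text
t: 13.28
eef_pos: [504.5, 132.5, 143.3]
tcp_rot: [-1.571, -0.0, 1.571]
ft_force: [-0.9, -1.2, 1.7]
opening: 0.264
```

Call:
move_arm --rows '[{"tx":0,"ty":0.05,"tz":0,"rx":0,"ry":0,"rz":0,"grip":0},{"tx":0,"ty":0,"tz":0,"rx":0,"ry":0,"rz":0,"grip":0}]'

```text
t: 13.45
eef_pos: [504.5, 132.5, 143.0]
tcp_rot: [-1.571, -0.0, 1.571]
ft_force: [-1.7, -1.0, 7.2]
opening: 0.272
```

Call:
move_arm --rows '[{"tx":0,"ty":0.05,"tz":0,"rx":0,"ry":0,"rz":0,"grip":0},{"tx":0,"ty":0,"tz":0,"rx":0,"ry":0,"rz":0,"grip":0},{"tx":0,"ty":0,"tz":0,"rx":0,"ry":0,"rz":0,"grip":0}]'

```text
t: 13.7
eef_pos: [504.5, 132.5, 142.9]
tcp_rot: [-1.572, -0.0, 1.571]
ft_force: [-2.1, -1.5, 9.4]
opening: 0.269
```

Call:
move_arm --rows '[{"tx":0,"ty":0.05,"tz":0,"rx":0,"ry":0,"rz":0,"grip":0},{"tx":0,"ty":0,"tz":0,"rx":0,"ry":0,"rz":0,"grip":0},{"tx":0,"ty":0,"tz":0,"rx":0,"ry":0,"rz":0,"grip":0}]'

```text
t: 13.95
eef_pos: [504.5, 132.5, 142.6]
tcp_rot: [-1.572, -0.0, 1.571]
ft_force: [-3.9, -1.2, 12.7]
opening: 0.267
```

Call:
move_arm --rows '[{"tx":0,"ty":-0.05,"tz":0,"rx":0,"ry":0,"rz":0,"grip":0},{"tx":0,"ty":-0.05,"tz":0,"rx":0,"ry":0,"rz":0,"grip":0},{"tx":0,"ty":-0.05,"tz":0,"rx":0,"ry":0,"rz":0,"grip":0},{"tx":0,"ty":0,"tz":0,"rx":0,"ry":0,"rz":0,"grip":0},{"tx":0,"ty":0,"tz":0,"rx":0,"ry":0,"rz":0,"grip":0},{"tx":0,"ty":0,"tz":0,"rx":0,"ry":0,"rz":0,"grip":0}]'

```text
t: 14.45
eef_pos: [504.5, 132.5, 143.2]
tcp_rot: [-1.571, -0.0, 1.571]
ft_force: [-0.2, -0.5, 4.1]
opening: 0.268
```

Call:
move_arm --rows '[{"tx":0,"ty":-0.05,"tz":0,"rx":0,"ry":0,"rz":0,"grip":0},{"tx":0,"ty":0,"tz":0,"rx":0,"ry":0,"rz":0,"grip":0},{"tx":0,"ty":0,"tz":0,"rx":0,"ry":0,"rz":0,"grip":0}]'

```text
t: 14.7
eef_pos: [504.4, 132.6, 143.5]
tcp_rot: [-1.571, -0.0, 1.571]
ft_force: [-0.1, -0.4, 1.0]
opening: 0.265
```

Call:
move_arm --rows '[{"tx":0,"ty":-0.05,"tz":0,"rx":0,"ry":0,"rz":0,"grip":0},{"tx":0,"ty":0,"tz":0,"rx":0,"ry":0,"rz":0,"grip":0},{"tx":0,"ty":0,"tz":0,"rx":0,"ry":0,"rz":0,"grip":0}]'

```text
t: 14.95
eef_pos: [504.2, 132.6, 144.0]
tcp_rot: [-1.57, -0.0, 1.571]
ft_force: [0.6, -0.5, -1.3]
opening: 0.268
```

Call:
move_arm --rows '[{"tx":0,"ty":-0.05,"tz":0,"rx":0,"ry":0,"rz":0,"grip":0},{"tx":0,"ty":0,"tz":0,"rx":0,"ry":0,"rz":0,"grip":0},{"tx":0,"ty":0,"tz":0,"rx":0,"ry":0,"rz":0,"grip":0}]'

```text
t: 15.2
eef_pos: [504.4, 132.6, 144.6]
tcp_rot: [-1.571, -0.0, 1.571]
ft_force: [1.0, 0.6, -1.5]
opening: 0.27
```

Call:
move_arm --rows '[{"tx":0,"ty":-0.05,"tz":0,"rx":0,"ry":0,"rz":0,"grip":0},{"tx":0,"ty":0,"tz":0,"rx":0,"ry":0,"rz":0,"grip":0},{"tx":0,"ty":0,"tz":0,"rx":0,"ry":0,"rz":0,"grip":0}]'

```text
t: 15.45
eef_pos: [504.3, 132.5, 145.1]
tcp_rot: [-1.571, -0.0, 1.571]
ft_force: [1.0, 0.2, -2.7]
opening: 0.269
```

Call:
move_arm --rows '[{"tx":0,"ty":-0.05,"tz":0,"rx":0,"ry":0,"rz":0,"grip":0},{"tx":0,"ty":0,"tz":0,"rx":0,"ry":0,"rz":0,"grip":0},{"tx":0,"ty":0,"tz":0,"rx":0,"ry":0,"rz":0,"grip":0}]'

```text
t: 15.7
eef_pos: [504.3, 132.5, 145.6]
tcp_rot: [-1.571, -0.0, 1.571]
ft_force: [-0.7, -0.4, -2.7]
opening: 0.27
```

Call:
move_arm --rows '[{"tx":0,"ty":-0.05,"tz":0,"rx":0,"ry":0,"rz":0,"grip":0},{"tx":0,"ty":0,"tz":0,"rx":0,"ry":0,"rz":0,"grip":0},{"tx":0,"ty":0,"tz":0,"rx":0,"ry":0,"rz":0,"grip":0}]'

```text
t: 15.95
eef_pos: [504.2, 132.5, 146.0]
tcp_rot: [-1.57, -0.0, 1.571]
ft_force: [-0.9, 0.6, -4.5]
opening: 0.27
```

Call:
move_arm --rows '[{"tx":0,"ty":-0.05,"tz":0,"rx":0,"ry":0,"rz":0,"grip":0},{"tx":0,"ty":0,"tz":0,"rx":0,"ry":0,"rz":0,"grip":0},{"tx":0,"ty":0,"tz":0,"rx":0,"ry":0,"rz":0,"grip":0}]'

```text
t: 16.2
eef_pos: [504.2, 132.5, 146.4]
tcp_rot: [-1.57, 0.0, 1.571]
ft_force: [-0.7, -0.2, -6.3]
opening: 0.269
```

Call:
move_arm --rows '[{"tx":0,"ty":-0.05,"tz":0,"rx":0,"ry":0,"rz":0,"grip":0},{"tx":0,"ty":0,"tz":0,"rx":0,"ry":0,"rz":0,"grip":0},{"tx":0,"ty":0,"tz":0,"rx":0,"ry":0,"rz":0,"grip":0}]'

```text
t: 16.45
eef_pos: [504.1, 132.5, 146.8]
tcp_rot: [-1.57, 0.0, 1.571]
ft_force: [-0.3, -0.6, -10.1]
opening: 0.27
```

Call:
move_arm --rows '[{"tx":0,"ty":-0.03,"tz":0,"rx":0,"ry":0,"rz":0,"grip":0},{"tx":0,"ty":0,"tz":0,"rx":0,"ry":0,"rz":0,"grip":0},{"tx":0,"ty":0,"tz":0,"rx":0,"ry":0,"rz":0,"grip":0}]'

```text
t: 16.7
eef_pos: [504.1, 132.5, 147.2]
tcp_rot: [-1.57, 0.0, 1.571]
ft_force: [0.0, -0.7, -12.9]
opening: 0.263
```

Call:
move_arm --rows '[{"tx":0,"ty":0.02,"tz":0,"rx":0,"ry":0,"rz":0,"grip":0},{"tx":0,"ty":0,"tz":0,"rx":0,"ry":0,"rz":0,"grip":0}]'

```text
t: 16.87
eef_pos: [504.2, 132.5, 147.1]
tcp_rot: [-1.57, 0.0, 1.571]
ft_force: [-1.2, -1.0, -11.4]
opening: 0.27
```

Call:
move_arm --rows '[{"tx":0,"ty":0,"tz":0,"rx":0,"ry":0,"rz":0,"grip":0},{"tx":0,"ty":0,"tz":0,"rx":0,"ry":0,"rz":0,"grip":0}]'

```text
t: 17.03
eef_pos: [504.2, 132.5, 147.2]
tcp_rot: [-1.57, -0.0, 1.571]
ft_force: [-1.5, -0.3, -12.3]
opening: 0.27
```

Call:
move_arm --rows '[{"tx":0,"ty":0,"tz":0,"rx":0,"ry":0,"rz":0,"grip":0}]'

```text
t: 17.12
eef_pos: [504.2, 132.5, 147.2]
tcp_rot: [-1.57, 0.0, 1.571]
ft_force: [-2.5, -2.2, -12.0]
opening: 0.272
```

Call:
move_arm --rows '[{"tx":0,"ty":0,"tz":0,"rx":0,"ry":0,"rz":0,"grip":0}]'

```text
t: 17.2
eef_pos: [504.2, 132.5, 147.2]
tcp_rot: [-1.57, -0.0, 1.571]
ft_force: [-2.0, -0.7, -12.3]
opening: 0.268
```

Call:
move_arm --rows '[{"tx":0,"ty":0.015,"tz":0,"rx":0,"ry":0,"rz":0,"grip":0},{"tx":0,"ty":0,"tz":0,"rx":0,"ry":0,"rz":0,"grip":0}]'

```text
t: 17.37
eef_pos: [504.3, 132.5, 147.1]
tcp_rot: [-1.571, -0.0, 1.571]
ft_force: [-2.2, -1.5, -11.4]
opening: 0.269
```

Call:
move_arm --rows '[{"tx":0,"ty":0,"tz":0,"rx":0,"ry":0,"rz":0,"grip":0},{"tx":0,"ty":0,"tz":0,"rx":0,"ry":0,"rz":0,"grip":0},{"tx":0,"ty":0,"tz":0,"rx":0,"ry":0,"rz":0,"grip":0},{"tx":0,"ty":0,"tz":0,"rx":0,"ry":0,"rz":0,"grip":0}]'

```text
t: 17.7
eef_pos: [504.3, 132.5, 147.1]
tcp_rot: [-1.571, -0.0, 1.571]
ft_force: [-3.0, -2.4, -10.7]
opening: 0.269
```

Call:
move_arm --rows '[{"tx":0,"ty":0,"tz":0,"rx":0,"ry":0,"rz":0,"grip":0},{"tx":0,"ty":0,"tz":0,"rx":0,"ry":0,"rz":0,"grip":0},{"tx":0,"ty":0,"tz":0,"rx":0,"ry":0,"rz":0,"grip":0},{"tx":0,"ty":0,"tz":0,"rx":0,"ry":0,"rz":0,"grip":0},{"tx":0,"ty":0,"tz":0,"rx":0,"ry":0,"rz":0,"grip":0}]'

```text
t: 18.12
eef_pos: [504.3, 132.5, 147.1]
tcp_rot: [-1.571, -0.0, 1.571]
ft_force: [-3.1, -1.4, -10.9]
opening: 0.268
```

Call:
move_arm --rows '[{"tx":0,"ty":0,"tz":0,"rx":0,"ry":0,"rz":0,"grip":0},{"tx":0,"ty":0,"tz":0,"rx":0,"ry":0,"rz":0,"grip":0},{"tx":0,"ty":0,"tz":0,"rx":0,"ry":0,"rz":0,"grip":0},{"tx":0,"ty":0,"tz":0,"rx":0,"ry":0,"rz":0,"grip":0},{"tx":0,"ty":0,"tz":0,"rx":0,"ry":0,"rz":0,"grip":0}]'

```text
t: 18.53
eef_pos: [504.3, 132.5, 147.1]
tcp_rot: [-1.571, -0.0, 1.571]
ft_force: [-2.4, -1.5, -12.0]
opening: 0.267
```

Call:
move_arm --rows '[{"tx":0,"ty":0.05,"tz":0,"rx":0,"ry":0,"rz":0,"grip":0},{"tx":0,"ty":0.05,"tz":0,"rx":0,"ry":0,"rz":0,"grip":0},{"tx":0,"ty":0.05,"tz":0,"rx":0,"ry":0,"rz":0,"grip":0},{"tx":0,"ty":0.05,"tz":0,"rx":0,"ry":0,"rz":0,"grip":0},{"tx":0,"ty":0.05,"tz":0,"rx":0,"ry":0,"rz":0,"grip":0},{"tx":0,"ty":0.05,"tz":0,"rx":0,"ry":0,"rz":0,"grip":0},{"tx":0,"ty":0,"tz":0,"rx":0,"ry":0,"rz":0,"grip":0},{"tx":0,"ty":0,"tz":0,"rx":0,"ry":0,"rz":0,"grip":0}]'

```text
t: 19.2
eef_pos: [505.0, 132.7, 144.5]
tcp_rot: [-1.573, -0.0, 1.571]
ft_force: [0.7, -0.4, -1.3]
opening: 0.271
```

Call:
move_arm --rows '[{"tx":0,"ty":0.05,"tz":0,"rx":0,"ry":0,"rz":0,"grip":0},{"tx":0,"ty":0.05,"tz":0,"rx":0,"ry":0,"rz":0,"grip":0},{"tx":0,"ty":0,"tz":0,"rx":0,"ry":0,"rz":0,"grip":0},{"tx":0,"ty":0,"tz":0,"rx":0,"ry":0,"rz":0,"grip":0}]'

```text
t: 19.53
eef_pos: [504.8, 132.6, 143.3]
tcp_rot: [-1.572, -0.0, 1.571]
ft_force: [1.8, -0.3, 2.4]
opening: 0.268
```

Call:
move_arm --rows '[{"tx":0,"ty":0.05,"tz":0,"rx":0,"ry":0,"rz":0,"grip":0},{"tx":0,"ty":0,"tz":0,"rx":0,"ry":0,"rz":0,"grip":0},{"tx":0,"ty":0,"tz":0,"rx":0,"ry":0,"rz":0,"grip":0}]'

```text
t: 19.78
eef_pos: [504.8, 132.6, 143.1]
tcp_rot: [-1.572, -0.0, 1.571]
ft_force: [0.5, 0.1, 5.4]
opening: 0.268
```

Call:
move_arm --rows '[{"tx":0,"ty":0.05,"tz":0,"rx":0,"ry":0,"rz":0,"grip":0},{"tx":0,"ty":0,"tz":0,"rx":0,"ry":0,"rz":0,"grip":0},{"tx":0,"ty":0,"tz":0,"rx":0,"ry":0,"rz":0,"grip":0}]'

```text
t: 20.03
eef_pos: [504.8, 132.6, 142.8]
tcp_rot: [-1.572, -0.0, 1.571]
ft_force: [0.1, -0.9, 8.6]
opening: 0.268
```

Call:
move_arm --rows '[{"tx":0,"ty":-0.05,"tz":0,"rx":0,"ry":0,"rz":0,"grip":0},{"tx":0,"ty":-0.05,"tz":0,"rx":0,"ry":0,"rz":0,"grip":0},{"tx":0,"ty":0,"tz":0,"rx":0,"ry":0,"rz":0,"grip":0},{"tx":0,"ty":0,"tz":0,"rx":0,"ry":0,"rz":0,"grip":0}]'

```text
t: 20.37
eef_pos: [504.8, 132.6, 143.3]
tcp_rot: [-1.572, -0.0, 1.571]
ft_force: [1.9, 0.4, 3.0]
opening: 0.268
```

Call:
move_arm --rows '[{"tx":0,"ty":0,"tz":0,"rx":0,"ry":0,"rz":0,"grip":60},{"tx":0,"ty":0,"tz":0,"rx":0,"ry":0,"rz":0,"grip":60},{"tx":0,"ty":0,"tz":0,"rx":0,"ry":0,"rz":0,"grip":60},{"tx":0,"ty":0,"tz":0,"rx":0,"ry":0,"rz":0,"grip":60},{"tx":0,"ty":0,"tz":0,"rx":0,"ry":0,"rz":0,"grip":60}]'

```text
t: 20.78
eef_pos: [504.2, 132.5, 142.9]
tcp_rot: [-1.57, -0.0, 1.571]
ft_force: [0.3, 0.2, -0.1]
opening: 0.559
```

Released; retreat up, then check.

Call:
move_arm --rows '[{"tx":0,"ty":-0.5,"tz":0,"rx":0,"ry":0,"rz":0,"grip":65},{"tx":0,"ty":-2,"tz":0,"rx":0,"ry":0,"rz":0,"grip":65},{"tx":0,"ty":-3,"tz":0,"rx":0,"ry":0,"rz":0,"grip":65},{"tx":0,"ty":-3,"tz":0,"rx":0,"ry":0,"rz":0,"grip":65},{"tx":0,"ty":-2,"tz":0,"rx":0,"ry":0,"rz":0,"grip":65},{"tx":0,"ty":0,"tz":0,"rx":0,"ry":0,"rz":0,"grip":65},{"tx":0,"ty":0,"tz":0,"rx":0,"ry":0,"rz":0,"grip":65},{"tx":0,"ty":0,"tz":0,"rx":0,"ry":0,"rz":0,"grip":65}]'

```text
t: 21.45
eef_pos: [504.0, 132.5, 247.6]
tcp_rot: [-1.57, 0.0, 1.571]
ft_force: [0.2, 0.0, -0.8]
opening: 0.651
```

```bash
python3 look.py w9; python3 look.py s9 scene
python3 - <<'E'
from h import *
import json
p=cv2.imread("pics/w9.png");q=cv2.imread("pics/s9.png")
a=cv2.resize(p[120:280,240:400],None,fx=2.5,fy=2.5,interpolation=cv2.INTER_CUBIC)
cv2.imwrite("pics/ws9.png",np.hstack([a,cv2.resize(q[100:350,225:475],(400,400),interpolation=cv2.INTER_CUBIC)]))
b=json.load(open("pics/w9.json"));d=np.load("pics/w9.npy")
hsv=cv2.cvtColor(p,cv2.COLOR_BGR2HSV);m=cv2.inRange(hsv,(105,120,40),(130,255,255));m[:,:230]=0;m[:,410:]=0
vv,uu=np.where(m>0);P=depthpt(b,np.c_[uu,vv],d[vv,uu]);t=P[(P[:,2]>110)&(P[:,2]<130)];print("top face",np.median(t,0),t.min(0),t.max(0))
A=np.c_[t[:,:2],np.ones(len(t))];print("slope",np.linalg.lstsq(A,t[:,2],rcond=None)[0])
E
```

```text
w9 t 21.45 [503.97 132.48 247.57] [-1.57   0.     1.571] [ 0.001  0.018  0.008  0.    -0.001  0.001] eye [432.5 132.2 397.8]
s9 t 21.5 [503.92 132.46 247.23] [-1.5693e+00  1.0000e-04  1.5710e+00] [-0.     0.009 -0.001 -0.    -0.     0.001] eye [1126.7  589.3 1218. ]
top face [496.91768493 133.20579185 119.17480175] [462.84561288  89.49429817 115.35207241] [548.70099277 175.11280755 121.4827969 ]
slope [1.66666876e-03 1.90442023e-03 1.18046618e+02]
```

View pics/ws9.png

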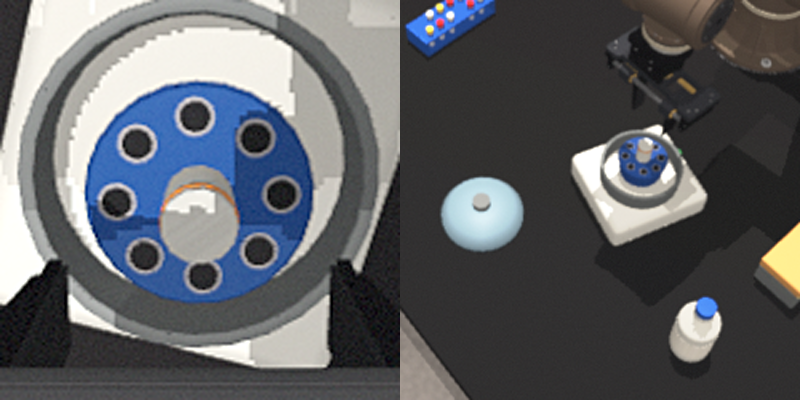

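```bash
python3 -c "
from cell import env
print(env.job_done())"
```

```text
the job is handed in; nothing more can be done
None
```

I set the rotor on the drive shaft, snapped it home, passed the pull test and handed the job in at about 21.5 s. No verdict was reported.

- **Pressing home:** the highest push I read was about 13 N, and the rotor met the shoulder with a stiff stop at TCP height 143.4 mm.
- **Pull test:** I raised the pull slowly and held it for more than one second at 10.7–12.3 N. One reading on the way up reached 12.9 N, above the 11 N target but under the 15 N limit. The lock held with about 3 mm of play. When I eased off, the rotor met the shoulder at the same height, so it had not slipped in the grip.
- **During insertion:** just after the snap, and before the rotor was home, the lock pulled down on the hand with up to about 10 N.
- **Last checks:**
  - The rotor's top face measures 119.2 mm above the bench (120 mm expected when home) and is level to about 0.003 rad.
  - The rotor looks concentric in the bowl.
  - The gripper is clear of everything.
  - The lid, rack, bottle and tip box look undisturbed in the final scene picture; I did not remeasure their positions.
- **Disagreement:** the scene camera put the shaft and rotor about 3–5 mm away from where the top and wrist cameras did. I moved the rotor by wrist-camera differences, where that kind of offset cancels.

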